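# Hang the hole saws nested on their hook

## Task

Put the three hole saws away, nested, on the rod of the hook stand: thread each one teeth down over the rod by the hole in its base, the smallest first, then the middle one over it, then the largest over both. Push every saw fully home with a press of about 10 N, held for a moment, before you let it go, so that it sits square on the collar or on the saw beneath. The rod has been knocked crooked, so feel for it and follow it gently rather than forcing a saw on; leave the caliper, the pencil and the hex key where they lie.

Things in the scene. Friction and masses are not known exactly. Their poses are not given: they have to be found in the camera images.
- hook_stand: hook stand, fixed on the bench: pale wooden foot 150 x 140 x 18 mm, an upright board 110 mm wide and 153 mm high near its back edge, and a cranked steel rod 10 mm thick that comes forward from the board, level, 100 mm above the bench, then bends up. Origin: centre of the foot's underside; x to the board, y left, z up. Pushing a saw at the stand or at another saw with over 40 N spoils the job.
- rod_bend (a point): bend of the rod, straight above the stand's origin; axes as hook_seat. From here the rod rises 86 mm straight, nominally 30 degrees off vertical towards -x of the stand, to a free flat tip with a 0.5 mm bevel. BUT it has been knocked crooked about this point: its tip stands up to 8 mm left or right and up to 6 mm fore or aft of the nominal line. No reported pose shows this: see or feel it.
- hook_seat (a point): nominal seat, 48 mm up the rod from the bend: centre of the top face of the 22 mm collar that stops the saws, as if the rod were true (it really lies up to 6 mm aside). z: along the nominal rod to its tip, 38 mm further; y: to the stand's left; x: square to both, back and up. Bending the rod further takes over 40 N at its tip.
- saw_small: smallest hole saw, a steel cup 40 mm across, 42 mm high, standing teeth down. Shell 35 mm across inside, closed on top by a flat 7 mm base with a round 12.7 mm hub hole in its middle. Origin: centre of the toothed rim; z: axis from rim to base, whose outer face is at z = 42 mm. Turning about z does not matter. About 0.09 kg. Home on the collar its origin is 35 mm below the seat.
- saw_middle: middle hole saw, a steel cup 53 mm across, 42 mm high, standing teeth down. Shell 48 mm across inside, closed on top by a flat 7 mm base with a round 12.7 mm hub hole in its middle. Origin: centre of the toothed rim; z: axis from rim to base, whose outer face is at z = 42 mm. Turning about z does not matter. About 0.12 kg. Home on the small saw its origin is 7 mm up that one's axis.
- saw_large: largest hole saw, a steel cup 66 mm across, 42 mm high, standing teeth down. Shell 61 mm across inside, closed on top by a flat 7 mm base with a round 12.7 mm hub hole in its middle. Origin: centre of the toothed rim; z: axis from rim to base, whose outer face is at z = 42 mm. Turning about z does not matter. About 0.16 kg. Home on the middle saw its origin is 7 mm up that one's axis.
- caliper: steel vernier caliper lying right of the stand, 222 x 66 x 8 mm; a bystander. Origin: centre of its underside.
- pencil: green pencil, 136 mm long, 7 mm thick, lying on the bench left of the stand; a bystander. Origin: centre of its underside.
- hex_key: dark steel hex key, an L of 104 x 39 mm and 7 mm thick, lying left of the stand; a bystander. Origin: centre of its underside.
Things that resemble listed ones, but are neither listed nor needed, are in the scene too. Leave any turquoise look-alike of the saw_middle alone.

How it is judged (in metres and radians):
On the way, in this order (a step that is already met when the one before it is completed fails the run):
1. the small saw is pressed home on the collar with more than 5 N (z of saw_small in the frame of hook_seat between -0.038 and -0.032 m and x of saw_small in the frame of hook_seat between -0.009 and 0.009 m and y of saw_small in the frame of hook_seat between -0.009 and 0.009 m and angle between the z axis of saw_small and the z axis of hook_seat, either way round below 0.25 rad and contact force between saw_small and hook_stand above 5 N), for 0.2 s.
2. the middle saw is pressed home over the small one with more than 5 N (z of saw_small in the frame of hook_seat between -0.038 and -0.032 m and x of saw_small in the frame of hook_seat between -0.009 and 0.009 m and y of saw_small in the frame of hook_seat between -0.009 and 0.009 m and angle between the z axis of saw_small and the z axis of hook_seat, either way round below 0.25 rad and z of saw_middle in the frame of saw_small between 0.0045 and 0.0095 m and x of saw_middle in the frame of saw_small between -0.005 and 0.005 m and y of saw_middle in the frame of saw_small between -0.005 and 0.005 m and angle between the z axis of saw_middle and the z axis of saw_small, either way round below 0.12 rad and contact force between saw_middle and saw_small above 5 N), for 0.2 s.
3. the large saw is pressed home over the middle one with more than 5 N (z of saw_small in the frame of hook_seat between -0.038 and -0.032 m and x of saw_small in the frame of hook_seat between -0.009 and 0.009 m and y of saw_small in the frame of hook_seat between -0.009 and 0.009 m and angle between the z axis of saw_small and the z axis of hook_seat, either way round below 0.25 rad and z of saw_middle in the frame of saw_small between 0.0045 and 0.0095 m and x of saw_middle in the frame of saw_small between -0.005 and 0.005 m and y of saw_middle in the frame of saw_small between -0.005 and 0.005 m and angle between the z axis of saw_middle and the z axis of saw_small, either way round below 0.12 rad and z of saw_large in the frame of saw_middle between 0.0045 and 0.0095 m and x of saw_large in the frame of saw_middle between -0.005 and 0.005 m and y of saw_large in the frame of saw_middle between -0.005 and 0.005 m and angle between the z axis of saw_large and the z axis of saw_middle, either way round below 0.12 rad and contact force between saw_large and saw_middle above 5 N), for 0.2 s.
At the end, for the whole second after the job is handed in: The saws hang nested, at rest: small one 35 mm below the seat along the rod (3 mm either way), within 9 mm and 0.25 rad of the nominal line; middle on small and large on middle, each 7 mm further up that one's axis (2.5 mm either way), within 5 mm of it and 0.12 rad (z of saw_small in the frame of hook_seat between -0.038 and -0.032 m and x of saw_small in the frame of hook_seat between -0.009 and 0.009 m and y of saw_small in the frame of hook_seat between -0.009 and 0.009 m and angle between the z axis of saw_small and the z axis of hook_seat, either way round below 0.25 rad and z of saw_middle in the frame of saw_small between 0.0045 and 0.0095 m and x of saw_middle in the frame of saw_small between -0.005 and 0.005 m and y of saw_middle in the frame of saw_small between -0.005 and 0.005 m and angle between the z axis of saw_middle and the z axis of saw_small, either way round below 0.12 rad and z of saw_large in the frame of saw_middle between 0.0045 and 0.0095 m and x of saw_large in the frame of saw_middle between -0.005 and 0.005 m and y of saw_large in the frame of saw_middle between -0.005 and 0.005 m and angle between the z axis of saw_large and the z axis of saw_middle, either way round below 0.12 rad and linear speed of each of saw_small, saw_middle, saw_large below 0.02 m/s); the robot touches nothing.
It fails at once if a saw is pushed against the hook stand with more than 40 N (contact force between any of saw_small, saw_middle, saw_large and hook_stand above 40 N).
It fails at once if a saw is pushed against another saw with more than 40 N (contact force between saw_small and saw_middle above 40 N or contact force between any of saw_middle, saw_small and saw_large above 40 N).
It fails at once if the caliper, the pencil or the hex key is moved more than 20 mm (distance of any of caliper, pencil, hex_key from where it was at the start of the episode above 0.02 m).
It also fails if it takes over 72 s, if anything falls off the work surface, if the arm or the gripper's body presses on something with over 40 N, if the wrist force passes 120 N, or if a joint passes its speed limit or range.

## Robot

A 6-joint arm with a two-finger parallel gripper is mounted at the origin on a cart in front of the work surface, level with it; the furniture and walls round the work are solid. World frame = base frame: x ahead of the robot, y to its left, z up, the work surface at z = 0. Lengths are in mm, angles in rad, forces in N, time in s.
With the tool pointing down it reaches from about 300 to 775 mm from the base axis. Payload 14.6 kg.
Tool frame: the origin (TCP) lies at the very end of the fingers, on their centre line; the grasp point (between the pads) lies 19 mm behind it; z points along the fingers, y is the line along which they close (so a half turn about z gives the same grasp; the last joint's range is limited). The gripper opens to 94 mm and grips with 3 to 60 N. Pads are 16 mm wide; open, the fingers measure 119 mm over their backs; the gripper's body (75 mm by 177 mm) begins 78 mm behind the grasp point.
Start: joints at [1.078, 0.3, 1.521, -0, 1.321, -0.067], TCP at [227.173, 500.881, 205.446] pointing down, gripper open.
Joint ranges: [-3.03, 3.03], [-0.79, 2.21], [0.23, 2.52], [-1.04, 4.18], [0, 3.07], [-2.55, 2.55]. Speed limits (rad/s): [2.22, 2.22, 2.57, 3.14, 3.14, 3.14].

## Interface

Orientations are given as [roll, pitch, yaw] about the fixed x, y, z axes, in that order (R = Rz(yaw) Ry(pitch) Rx(roll)).
In Python, from cell import manip, optics gives the robot as it stands.
- The arm moves only by the shell command python3 -m crank 'ROWS' [FORCE]. ROWS is JSON, a list of rows, each a list of 7 numbers: the opening in per cent of the stroke, from 0 (shut) to 100 (fully open), then the shift along the tool's x, y, z in mm, then the turn, a rotation vector about the tool's x, y, z in rad. A call has 1 to 10 rows; each row is the pose to reach, as a shift and turn from the pose commanded when the call began, along the tool's axes at that moment; what a row does not reach only later rows make up. A row lasts 1/10 s, in which the tool goes at most 50 mm and 8.59 degrees, less where a joint would pass 70% of its speed; a pose out of reach is approached as far as the arm can. A call with a gripper value outside its range is refused whole. The fingers move at their own pace and stop on an object; FORCE is the grip in N (left out, the last holds). Time passes only in rows, so rows that repeat a pose let the fingers close. It gives the time, the measured TCP pose, the force, the opening and the grip force at its end, in the units of the state.
- manip.read_state(): the state, without advancing time (a new reading comes with each control period).
- optics.camera(name): name is "side" or "top" or "wrist"; returns (picture, depth): 400x640x3 uint8, red, green, blue; 400x640 float32, mm along the optical axis (not along the pixel's ray), 0 where there is no reading.
- optics.calibration(name): a dict with "camera_matrix" (3x3 intrinsics, pixels), "R" (3x3) and "t" (3): a world point X has camera coordinates R X + t. Camera axes: x right, y down, z forward; pixel columns grow to the right and rows downward; lengths in mm; the calibration is good to about 2 mm. A picture is of the moment at which its call begins: read the wrist's pose just before it. calibration takes no time and is no camera call; for the wrist camera it gives the pose at the moment of the call.
- manip.sign_off(): hands the job in; it is judged then, once.
The state is a dict: "clock": time; "joints": joint angles; "qd": joint speeds; "effort": joint torques, N m; "eef_pos": TCP position; "eef_rot": TCP orientation; "wrist_force": force on the tool from outside, world axes, zero at the start; "moment": the same for the moment, N m; "finger_gap": finger opening in mm; "finger_force": force on a finger pad.
Only numpy, scipy, OpenCV 4.12 (cv2) and the standard library are available. Lean on these libraries where they do the work, as an engineer would, in place of code of your own. Each camera call takes 0.05 s, during which the arm holds its last target. There are 200 camera calls.

## Working session

There is one attempt and no reset: what is moved stays moved. The work goes in short steps, Python scripts to look and compute and a shell command to move; the robot and the scene stay as the last step left them, time stands still between calls to the robot, and variables do not carry over. Pictures are saved under pics/ and viewed, at most 10 in all, crops included, and the job is handed in when it is done.

```bash
ls; mkdir -p pics; cat > h.py <<'E'
import numpy as np,cv2
from cell import manip,optics
from scipy.spatial.transform import Rotation as Ro
def shot(n,f=None):
    p,d=optics.camera(n)
    if f: cv2.imwrite('pics/'+f,p[:,:,::-1])
    return p,d
def cloud(n,d,c=None):
    c=c or optics.calibration(n); K=np.array(c['camera_matrix']);R=np.array(c['R']);t=np.array(c['t'])
    v,u=np.mgrid[:d.shape[0],:d.shape[1]]
    P=np.stack([(u-K[0,2])/K[0,0]*d,(v-K[1,2])/K[1,1]*d,d],-1)
    return (P-t)@R
def pix(n,X,c=None):
    c=c or optics.calibration(n); q=np.array(c['R'])@np.array(X)+np.array(c['t']); q=np.array(c['camera_matrix'])@q
    return q[:2]/q[2]
E
python3 - <<'E'
from h import *
print(manip.read_state())
for n in ('top','side'):
    p,d=shot(n,n+'0.png'); np.savez('/tmp/'+n+'0.npz',p=p,d=d); print(n,optics.calibration(n))
E
```

```text
pics
{'clock': 0.0, 'joints': array([ 1.07840277e+00,  3.00502147e-01,  1.52163576e+00, -2.42405931e-05,
        1.32070599e+00, -6.65933174e-02]), 'qd': array([ 0.00073955,  0.00028001,  0.00142038, -0.00070288, -0.00154359,
        0.00054971]), 'effort': array([ 8.91903583e-04, -5.31808662e+01, -3.52730048e+01,  7.08295754e-02,
        2.44613760e-02, -4.78972015e-05]), 'eef_pos': array([227.04566991, 500.63235873, 204.84617807]), 'eef_rot': array([-3.14034262e+00, -5.98360944e-05,  2.71579839e+00]), 'wrist_force': array([-0.13276343,  0.49113235, -0.86234046]), 'moment': array([0.00939402, 0.03692096, 0.04045407]), 'finger_force': 0.0, 'finger_gap': 93.52499605880702}
top {'camera_matrix': array([[437.03029288,   0.        , 314.87138968],
       [  0.        , 437.03029288, 197.20222686],
       [  0.        ,   0.        ,   1.        ]]), 'R': array([[ 2.70117369e-02, -9.99635115e-01,  6.03340402e-05],
       [-9.90518457e-01, -2.67735230e-02, -1.34745557e-01],
       [ 1.34698006e-01,  3.57994956e-03, -9.90880230e-01]]), 't': array([ 103.48233599,  594.11109353, 1090.7830805 ])}
side {'camera_matrix': array([[433.43287086,   0.        , 321.07180929],
       [  0.        , 433.43287086, 198.04847647],
       [  0.        ,   0.        ,   1.        ]]), 'R': array([[-0.99681897,  0.07775404,  0.01749997],
       [ 0.03665546,  0.64224587, -0.76562172],
       [-0.07076947, -0.76254479, -0.64305297]]), 't': array([ 548.45876219,  -10.70575771, 1069.96861498])}
```

View pics/top0.png

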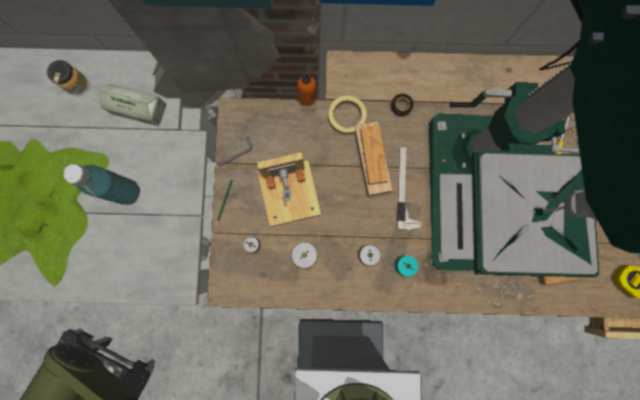

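View pics/side0.png

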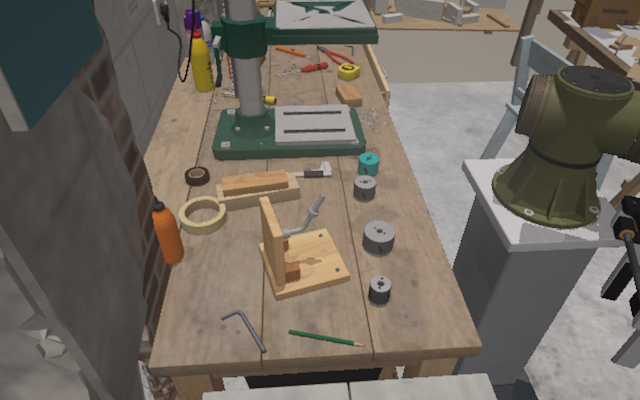

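Top view: small saw at (251,244), large (304,255), middle (370,255), turquoise decoy (407,266); stand foot about (290,190) with the board to its far side and the rod leaning towards the robot. The side view agrees, with the rod tip at (322,197).

```bash
python3 - <<'E'
from h import *
for n in('top','side'):
    z=np.load(f'/tmp/{n}0.npz');P=cloud(n,z['d']);
    x,y,h=P[...,0],P[...,1],P[...,2]
    print(n)
    reg=(x>150)&(x<720)&(y>-200)&(y<350)&(z['d']>0)
    for nm,lo,hi in(('saw',36,48),('foot',13,23),('rod',105,200)):
        m=(reg&(h>lo)&(h<hi)).astype(np.uint8)
        k,l,s,c=cv2.connectedComponentsWithStats(m)
        for i in range(1,k):
            if s[i,4]>8: q=P[l==i]; print(nm,s[i],q.mean(0).round(1),q.min(0).round(0),q.max(0).round(0), z['p'][l==i].mean(0).round())
    m=reg&(h>13)&(h<23)
    q=P[m&(x>330)&(x<560)&(abs(y-80)<150)].astype(np.float32)
    if len(q): print(cv2.minAreaRect(q[:,:2]))
E
```

```text
top
saw [290 168  14  13  61] [650.  161.8  45.6] [634. 152.  36.] [667. 186.  48.] [146.  96.  55.]
saw [263 175  13  14  62] [627.4 237.2  44.8] [612. 225.  37.] [647. 255.  48.] [145.  97.  57.]
saw [378 188   6   5  11] [613.4 -51.5  37.1] [610. -57.  36.] [620. -44.  39.] [181. 153. 114.]
saw [243 237  16  16 171] [465.4 280.7  41.1] [446. 262.  36.] [484. 300.  47.] [158. 156. 152.]
saw [291 242  26  26 496] [442.5 144.2  41.7] [412. 112.  36.] [475. 176.  47.] [172. 170. 166.]
saw [359 245  21  21 316] [446.6 -22.7  41.5] [421. -48.  36.] [472.   3.  47.] [168. 166. 163.]
saw [397 256  21  21 322] [ 421.9 -118.5   41.7] [ 396. -144.   36.] [447. -93.  47.] [ 42. 165. 158.]
foot [429 154   3   8  17] [ 708.1 -184.6   17.9] [ 700. -187.   13.] [ 719. -183.   23.] [55. 55. 45.]
foot [ 257  160   64   67 2221] [589.9 185.7  17.8] [515. 105.  13.] [694. 276.  23.] [193. 165. 107.]
foot [429 163   3  22  35] [ 667.7 -183.9   18. ] [ 637. -187.   13.] [ 695. -182.   23.] [58. 58. 47.]
foot [430 210   1  10  10] [ 556.4 -183.7   18.3] [ 545. -184.   15.] [ 568. -183.   22.] [87. 80. 67.]
rod [257 152  47  30 627] [655.2 203.6 139.8] [620. 151. 105.] [683. 258. 158.] [151. 133.  96.]
rod [282 183   9  19  98] [584.2 186.7 146.4] [562. 178. 105.] [615. 197. 181.] [131. 124. 112.]Traceback (most recent call last):
  File "<stdin>", line 14, in <module>
cv2.error: OpenCV(4.12.0) /io/opencv/modules/imgproc/src/convhull.cpp:143: error: (-215:Assertion failed) total >= 0 && (depth == CV_32F || depth == CV_32S) in function 'convexHull'
```

```bash
python3 - <<'E'
from h import *
for n in('top','side'):
    z=np.load(f'/tmp/{n}0.npz');P=cloud(n,z['d']);
    x,y,h=P[...,0],P[...,1],P[...,2]
    reg=(x>480)&(x<720)&(y>80)&(y<290)&(z['d']>0)
    m=reg&(h>13)&(h<22)
    k,l,s,c=cv2.connectedComponentsWithStats(m.astype(np.uint8)); i=1+s[1:,4].argmax(); m=l==i
    if n=='top': m&= (x<640)
    q=np.ascontiguousarray(P[m][:,:2].astype(np.float32)); print(n,cv2.minAreaRect(q))
    # board top face / front
    b=reg&(h>148)&(h<160)&(x>610); q=np.ascontiguousarray(P[b][:,:2].astype(np.float32)); print('board',cv2.minAreaRect(q),len(q))
    r=reg&(h>110)&(h<195)&(x<612)
    q=P[r]
    for a in range(110,190,8):
        w=q[(q[:,2]>=a)&(q[:,2]<a+8)]
        if len(w): print(a,len(w),np.median(w,0).round(1))
E
```

```text
top ((593.8760375976562, 187.5997314453125), (128.4864501953125, 139.93821716308594), 14.794015884399414)
board ((661.2321166992188, 205.32998657226562), (18.493471145629883, 109.18247985839844), 14.664650917053223) 353
110 4 [601.3 186.2 115.4]
118 4 [598.2 189.2 120.7]
134 15 [583.5 191.9 140.7]
142 32 [586.2 187.2 144.9]
150 4 [581.8 186.5 152. ]
158 6 [578.  183.5 162.4]
166 7 [572.5 182.8 170.3]
174 16 [566.7 184.2 176.3]
side ((601.998046875, 191.56614685058594), (149.91552734375, 141.5782470703125), 15.056615829467773)
board ((659.0726318359375, 206.07888793945312), (18.077939987182617, 110.74513244628906), 14.953761100769043) 424
110 21 [597.1 192.8 113.9]
118 22 [591.6 192.7 122.1]
126 22 [587.  192.3 130. ]
134 43 [581.  193.2 139.3]
142 46 [583.8 190.5 144.5]
150 26 [575.2 189.1 153.6]
158 21 [571.6 188.9 162.7]
166 30 [566.2 187.5 170.4]
174 8 [566.1 185.  174.8]
```

```bash
cat >> h.py <<'E'
O=np.array([603,191,0.]); YAW=.262
xs=np.array([np.cos(YAW),np.sin(YAW),0]); ys=np.array([-np.sin(YAW),np.cos(YAW),0]); zw=np.array([0,0,1.])
BEND=O+100*zw; NOM=-.5*xs+np.sqrt(.75)*zw
def tool():
    s=manip.read_state(); return np.array(s['eef_pos']),Ro.from_euler('xyz',s['eef_rot']).as_matrix(),s
def frame(z,y):
    z=z/np.linalg.norm(z); y=y-z*(y@z); y/=np.linalg.norm(y); return np.stack([np.cross(y,z),y,z],1)
def goto(p,R):
    p0,R0,_=tool(); d=R0.T@(p-p0); r=Ro.from_matrix(R0.T@R).as_rotvec()
    print('shift',d.round(1),'rotvec',r.round(4),'|d|',np.linalg.norm(d).round(),'rows>=',max(np.linalg.norm(d)/50,np.linalg.norm(r)/.15).round(1))
    return d,r
E
python3 - <<'E'
from h import *
p,R,s=tool();c=optics.calibration('wrist');Rc=np.array(c['R']);C=-Rc.T@np.array(c['t'])
print('cam in tool',R.T@(C-p),'\naxes',(R.T@Rc.T).round(3),c['camera_matrix'])
goto(BEND+(86+75)*NOM, frame(-NOM,ys))
goto(np.array([465.4,280.7,120]), frame(-zw,ys))
E
```

```text
cam in tool [  83.46880018    0.80004733 -178.59634742] 
axes [[ 0.001 -0.959 -0.284]
 [ 1.     0.001  0.002]
 [-0.001 -0.284  0.959]] [[347.52703378   0.         318.27262235]
 [  0.         347.52703378 202.47601244]
 [  0.           0.           1.        ]]
shift [-408.1 -177.9  -34.3] rotvec [-0.1809 -0.5031 -0.6716] |d| 446.0 rows>= 8.9
shift [-307.9 -101.8   85. ] rotvec [-9.000e-04 -4.000e-04 -6.878e-01] |d| 335.0 rows>= 6.7
```

```bash
python3 - <<'E'
from h import *
goto(BEND+(86+30)*NOM, frame(-NOM,ys))
E
```

```text
shift [-425.5 -163.6    4.6] rotvec [-0.1809 -0.5031 -0.6716] |d| 456.0 rows>= 9.1
```

```bash
python3 -m crank '[[100,-42.5,-16,0,-0.018,-0.05,-0.067],[100,-85,-33,1,-0.036,-0.1,-0.134],[100,-128,-49,1,-0.054,-0.151,-0.201],[100,-170,-65,2,-0.072,-0.201,-0.269],[100,-213,-82,2,-0.09,-0.252,-0.336],[100,-255,-98,3,-0.108,-0.302,-0.403],[100,-298,-114,3,-0.127,-0.352,-0.47],[100,-340,-131,4,-0.145,-0.402,-0.537],[100,-383,-147,4,-0.163,-0.453,-0.604],[100,-425.5,-163.6,4.6,-0.181,-0.503,-0.6716]]'
python3 - <<'E'
from h import *
goto(BEND+(86+30)*NOM, frame(-NOM,ys))
E
```

```text
clock: 1.1
eef_pos: [546.4, 176.4, 201.0]
eef_rot: [3.141, 0.524, -2.881]
wrist_force: [0.9, 1.5, 0.2]
finger_gap: 94.2
finger_force: 0.0
shift [-0.1 -0.5  0.7] rotvec [-0.0002  0.0003 -0.0012] |d| 1.0 rows>= 0.0
```

```bash
python3 - <<'E'
from h import *
p0,R0,_=tool();c=optics.calibration('wrist');p,d=shot('wrist','w1.png');np.savez('/tmp/w1.npz',p=p,d=d,p0=p0,R0=R0,**{k:np.array(v) for k,v in c.items()})
print(p0,R0)
P=cloud('wrist',d,c)
q=P[(d>0)].reshape(-1,3)
# coords in nominal rod frame: x back&up, y left, z along
xr=np.cross(ys,NOM); F=np.stack([xr,ys,NOM],1)
L=(q-BEND)@F
for a in range(40,92,4):
    m=(L[:,2]>a)&(L[:,2]<a+4)&(abs(L[:,0])<22)&(abs(L[:,1])<22)
    if m.sum()>3: print(a,m.sum(),np.median(L[m],0).round(2),L[m].min(0).round(1),L[m].max(0).round(1))
print(pix('wrist',BEND+86*NOM,c),pix('wrist',BEND+48*NOM,c))
E
```

```text
[546.43627536 176.37593611 200.97019851] [[-8.36631901e-01 -2.57901122e-01  4.83253634e-01]
 [-2.23089650e-01  9.66171211e-01  1.29399381e-01]
 [-5.00277994e-01  4.50766681e-04 -8.65864727e-01]]
40 18 [-7.81  6.64 42.39] [-9.  -6.7 41.1] [-3.2 12.4 43.9]
44 277 [-1.85  3.95 47.3 ] [-9.4 -7.4 44. ] [ 9.6 13.8 48. ]
48 146 [-2.89  1.34 48.47] [-9.  -7.3 48. ] [10.2 13.  51.9]
52 24 [-2.26  2.07 53.84] [-3.2 -1.2 52.3] [ 0.5  7.6 55.8]
56 29 [-2.12  3.85 58.14] [-3.3 -1.2 56.2] [ 1.   8.3 59.9]
60 28 [-2.04  3.12 62.21] [-2.9 -1.2 60. ] [ 1.4  8.1 63.8]
64 29 [-1.49  3.1  65.81] [-3.1 -1.1 64.1] [ 2.4  8.7 68. ]
68 31 [-1.54  3.08 69.53] [-2.5 -0.4 68. ] [ 0.7  8.6 71.9]
72 32 [-1.12  3.05 73.92] [-2.5 -0.4 72.1] [ 1.2  8.5 75.9]
76 35 [-1.34  4.36 77.97] [-2.2 -0.3 76. ] [ 1.8  9.1 79.9]
80 35 [-0.82  3.67 82.3 ] [-2.1 -0.3 80.2] [ 2.   8.9 83.8]
84 180 [ 2.95  4.29 85.36] [-1.7 -0.3 84. ] [ 8.3  9.5 87.1]
[315.3854477 233.9565033] [315.72697304 215.14799868]
```

View pics/w1.png

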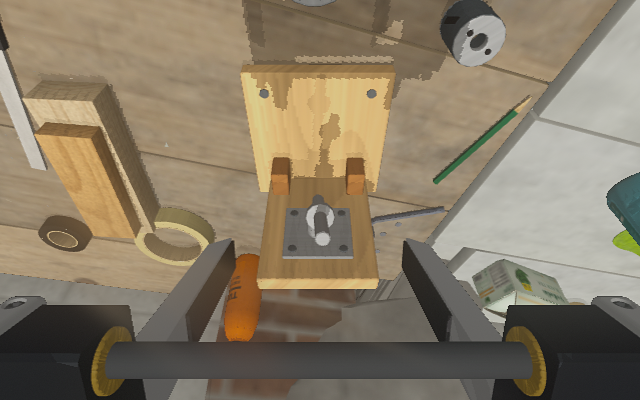

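Wrist view: rod tip at (322,239), collar around (320,216), rod leaning left and slightly back of nominal. I'll fit the rod axis.

```bash
cat > fit.py <<'E'
from h import *
from scipy.optimize import least_squares
def fitrod(f):
    z=np.load(f);c={k:z[k] for k in('camera_matrix','R','t')};P=cloud('wrist',z['d'],c);q=P[z['d']>0]
    F=np.stack([np.cross(ys,NOM),ys,NOM],1);L=(q-BEND)@F
    near=(abs(L[:,0])<20)&(abs(L[:,1]-3)<20)
    S=L[near&(L[:,2]>53)&(L[:,2]<83)]
    S=S[np.hypot(S[:,0]-2.5,S[:,1]-3.8)<9]
    T=L[near&(L[:,2]>84.3)&(L[:,2]<89)]; C=L[near&(L[:,2]>45)&(L[:,2]<50.5)]
    def res(a):
        o=np.array([a[0],a[1],0]);u=np.array([a[2],a[3],1]);u/=np.linalg.norm(u);w=S-o
        return np.linalg.norm(w-np.outer(w@u,u),axis=1)-5
    r=least_squares(res,[0,0,.02,.04],loss='soft_l1',f_scale=.3)
    a=r.x
    print('axis x,y at bend',a[:2].round(2),'at collar48',(a[:2]+48*a[2:]).round(2),'at tip86',(a[:2]+86*a[2:]).round(2),'rms',np.std(res(a)).round(2),len(S))
    print('tip face',len(T),cv2.minEnclosingCircle(T[:,:2].astype(np.float32)),np.median(T,0).round(2)); print('collar',cv2.minEnclosingCircle(np.ascontiguousarray(C[:,:2].astype(np.float32))))
    return a,F
if __name__=='__main__':
    import sys; fitrod(sys.argv[1])
E
python3 fit.py /tmp/w1.npz
python3 - <<'E'
import cv2;p=cv2.imread('pics/w1.png')[190:265,270:370];cv2.imwrite('pics/w1c.png',cv2.resize(p,None,fx=8,fy=8,interpolation=cv2.INTER_CUBIC))
E
```

```text
axis x,y at bend [-0.25  1.4 ] at collar48 [1.84 3.19] at tip86 [3.49 4.61] rms 0.22 232
tip face 170 ((3.231178045272827, 4.676097869873047), 5.136257648468018) [ 2.95  4.29 85.42]
collar ((1.281333327293396, 3.0223028659820557), 10.797590255737305)
```

View pics/w1c.png

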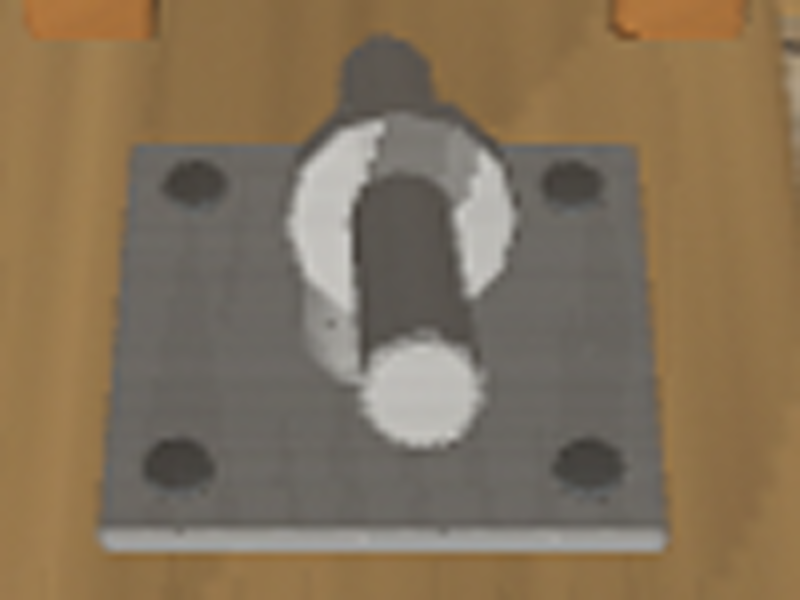

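```bash
cat >> h.py <<'E'
F=np.stack([np.cross(ys,NOM),ys,NOM],1)
U=F@np.array([.042,.0375,1]); U/=np.linalg.norm(U); TIP=BEND+F@np.array([3.4,4.65,85.5])
RU=frame(-U,ys); RD=frame(-zw,ys)
E
python3 - <<'E'
from h import *
goto(np.array([465,281,75.]),RD)
E
```

```text
shift [107.7 127.6  81.5] rotvec [-0.0035  0.5261  0.0078] |d| 186.0 rows>= 3.7
```

```bash
python3 -m crank '[[100,40,20,0,0,0.1,0.002],[100,70,60,20,-0.001,0.22,0.003],[100,90,95,45,-0.002,0.34,0.005],[100,107.7,127.6,70,-0.003,0.45,0.007],[100,107.7,127.6,81.5,-0.0035,0.5261,0.0078],[100,107.7,127.6,81.5,-0.0035,0.5261,0.0078],[100,107.7,127.6,81.5,-0.0035,0.5261,0.0078]]'
cat > saw.py <<'E'
from h import *
import sys
def saw(out,lo=37,hi=50,r=45):
    p0,R0,s=tool();c=optics.calibration('wrist');p,d=shot('wrist',out+'.png');np.savez('/tmp/'+out+'.npz',p=p,d=d,p0=p0,R0=R0,**{k:np.array(v) for k,v in c.items()})
    P=cloud('wrist',d,c); m=(d>0)&(P[...,2]>lo)&(P[...,2]<hi)&(np.hypot(P[...,0]-p0[0],P[...,1]-p0[1])<r)
    k,l,st,ce=cv2.connectedComponentsWithStats(m.astype(np.uint8)); q=P[l==1+st[1:,4].argmax()]
    (cx,cy),rad=cv2.minEnclosingCircle(np.ascontiguousarray(q[:,:2].astype(np.float32)))
    print('tcp',p0.round(1),'centre',round(cx,1),round(cy,1),'rad',round(rad,1),'top z',np.median(q[:,2]).round(1))
    return np.array([cx,cy])
if __name__=='__main__':
    c=saw(sys.argv[1]); goto(np.array([c[0],c[1],13]),RD)
E
python3 saw.py s1
```

```text
clock: 1.85
eef_pos: [461.6, 287.9, 76.5]
eef_rot: [3.134, -0.004, -2.89]
wrist_force: [-0.2, -0.1, 0.4]
finger_gap: 94.1
finger_force: 0.0
tcp [461.6 287.9  76.5] centre 463.4 283.2 rad 20.0 top z 41.3
shift [-0.8 -5.4 64.1] rotvec [ 0.0075 -0.0032 -0.0104] |d| 64.0 rows>= 1.3
```

```bash
python3 -m crank '[[100,0,0,0,0,0,0],[100,0,0,0,0,0,0]]'; python3 saw.py s2
```

```text
clock: 2.1
eef_pos: [461.6, 287.9, 77.7]
eef_rot: [3.134, -0.003, -2.89]
wrist_force: [-0.1, -0.4, -0.2]
finger_gap: 93.9
finger_force: 0.0
tcp [461.6 287.9  77.7] centre 463.4 283.0 rad 20.1 top z 41.3
shift [-0.7 -5.8 64.6] rotvec [ 0.0078 -0.0032 -0.0101] |d| 65.0 rows>= 1.3
```

```bash
python3 -m crank '[[100,-0.7,-5.8,20,0.0078,-0.0032,-0.0101],[100,-0.7,-5.8,40,0.0078,-0.0032,-0.0101],[100,-0.7,-5.8,50,0.0078,-0.0032,-0.0101],[100,-0.7,-5.8,50,0.0078,-0.0032,-0.0101]]'; python3 - <<'E'
from h import *
goto(np.array([463.4,283,13.]),RD)
E
```

```text
clock: 2.55
eef_pos: [462.8, 282.8, 26.0]
eef_rot: [-3.141, -0.003, -2.879]
wrist_force: [-0.9, -0.9, -0.3]
finger_gap: 93.5
finger_force: 0.0
shift [-0.7  0.1 13. ] rotvec [-0.0005 -0.0033  0.0001] |d| 13.0 rows>= 0.3
```

```bash
python3 -m crank '[[100,-0.5,0,8,0,-0.002,0],[100,-0.7,0,13,-0.0005,-0.003,0],[60,-0.7,0,13,-0.0005,-0.003,0],[30,-0.7,0,13,-0.0005,-0.003,0],[30,-0.7,0,13,-0.0005,-0.003,0],[30,-0.7,0,13,-0.0005,-0.003,0],[30,-0.7,0,13,-0.0005,-0.003,0],[30,-0.7,0,13,-0.0005,-0.003,0]]' 45; python3 - <<'E'
from h import *
goto(np.array([463,283,130.]),RD)
E
```

```text
clock: 3.35
eef_pos: [464.1, 283.3, 13.9]
eef_rot: [3.141, 0.001, -2.879]
wrist_force: [0.7, -0.1, 0.1]
finger_gap: 49.2
finger_force: 0.0
shift [   1.     0.  -116.1] rotvec [0.0004 0.0015 0.0003] |d| 116.0 rows>= 2.3
```

```bash
python3 -m crank '[[30,0,0,0,0,0,0],[30,0,0,0,0,0,0],[30,0,0,0,0,0,0],[30,0,0,0,0,0,0]]' 45; python3 -m crank '[[30,0,0,-5,0,0,0],[30,0,0,-40,0,0,0],[30,0,0,-80,0,0,0],[30,0,0,-116,0,0,0]]' 45; python3 - <<'E'
from h import *
goto(TIP+70*U,RU)
E
```

```text
clock: 3.75
eef_pos: [464.1, 283.3, 13.8]
eef_rot: [3.141, 0.001, -2.879]
wrist_force: [-0.2, -0.3, 0.7]
finger_gap: 39.6
finger_force: 45.0
clock: 4.15
eef_pos: [463.8, 283.1, 131.7]
eef_rot: [3.141, 0.002, -2.879]
wrist_force: [0.4, -0.3, -1.2]
finger_gap: 39.8
finger_force: 45.0
shift [ -38.5 -117.7 -106. ] rotvec [ 0.0372 -0.48    0.0091] |d| 163.0 rows>= 3.3
```

```bash
python3 -m crank '[[30,0,-10,-40,0.004,-0.06,0],[30,-5,-40,-70,0.012,-0.18,0.002],[30,-15,-80,-90,0.024,-0.32,0.005],[30,-28,-110,-100,0.032,-0.44,0.008],[30,-38.5,-117.7,-106,0.0372,-0.48,0.0091],[30,-38.5,-117.7,-106,0.0372,-0.48,0.0091],[30,-38.5,-117.7,-106,0.0372,-0.48,0.0091]]' ; cat > held.py <<'E'
from h import *
import sys
# hole of held saw in tool frame
out=sys.argv[1]; r0=float(sys.argv[2])
p0,R0,s=tool();c=optics.calibration('wrist');p,d=shot('wrist',out+'.png')
P=(cloud('wrist',d,c)-p0)@R0; 
np.savez('/tmp/'+out+'.npz',p=p,d=d,p0=p0,R0=R0,**{k:np.array(v) for k,v in c.items()})
m=(d>0)&(abs(P[...,2]+28)<4)&(np.hypot(P[...,0],P[...,1])<r0+3)
k,l,st,ce=cv2.connectedComponentsWithStats(m.astype(np.uint8)); i=1+st[1:,4].argmax(); q=P[l==i]
A=np.c_[q[:,:2],np.ones(len(q))]; pl=np.linalg.lstsq(A,q[:,2],rcond=None)[0]
print('plane tilt',pl[:2].round(3),'z at centre',pl[2].round(2),len(q))
print('outer',cv2.minEnclosingCircle(np.ascontiguousarray(q[:,:2].astype(np.float32))))
# holes: enclosed non-mask components
x,y,w,h=st[i,:4]; inv=(l[y:y+h,x:x+w]!=i).astype(np.uint8)
k2,l2,s2,c2=cv2.connectedComponentsWithStats(inv,connectivity=4)
K=np.array(c['camera_matrix'])
for j in range(1,k2):
    a=s2[j]
    if a[4]>15 and a[0]>0 and a[1]>0 and a[0]+a[2]<w and a[1]+a[3]<h:
        # centroid pixel -> ray meets plane z=pl[2]
        u,v=c2[j]+[x,y]; ray=np.linalg.inv(K)@[u,v,1]; Rc=np.array(c['R']);C=-Rc.T@np.array(c['t'])
        o=R0.T@(C-p0); dr=R0.T@Rc.T@ray; t=(pl[2]-o[2])/dr[2]; X=o+t*dr; print('hole px',u.round(1),v.round(1),a[4],'tool',X.round(2))
E
python3 held.py h1 20; python3 - <<'E'
from h import *
goto(TIP+70*U,RU)
import cv2;p=cv2.imread('pics/h1.png')[150:340,190:450];cv2.imwrite('pics/h1c.png',cv2.resize(p,None,fx=3,fy=3,interpolation=cv2.INTER_CUBIC))
E
```

```text
clock: 4.85
eef_pos: [531.1, 179.6, 235.7]
eef_rot: [-3.104, 0.48, -2.88]
wrist_force: [0.6, 0.1, -1.2]
finger_gap: 39.8
finger_force: 45.0
plane tilt [0.009 0.001] z at centre -27.57 4502
outer ((1.2386109828948975, 0.23135662078857422), 22.67064666748047)
hole px 318.5 273.9 403 tool [  2.33   1.36 -27.57]
shift [-1.2 -0.7 -1.9] rotvec [ 0.0004 -0.002   0.0004] |d| 2.0 rows>= 0.0
```

View pics/h1c.png

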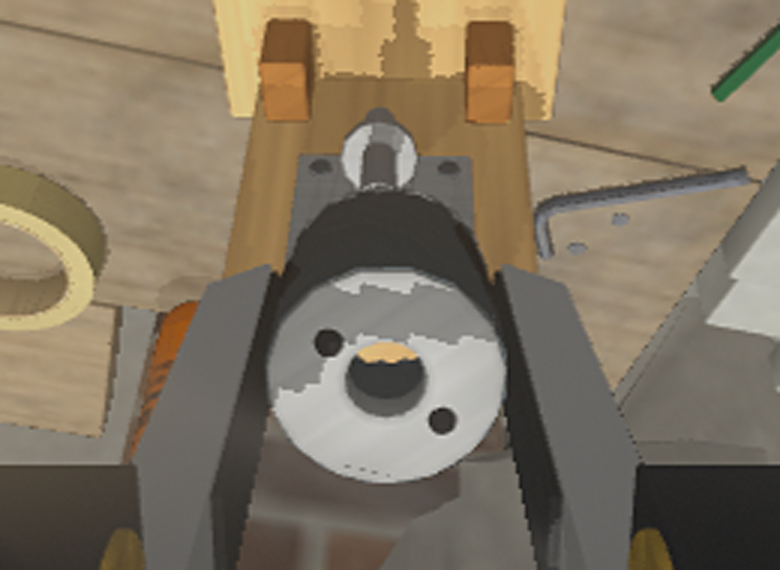

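Held saw: hub hole at about (318.7,276.3) full-image px, fingers centred on it; camera has a ~1.4 mm y bias, which also shows in the rod fit, so it cancels.

```bash
cat >> h.py <<'E'
def onrod(hole,s):  # hole: outer-face hole centre in tool frame (camera view); s: base underside above tip
    return goto(TIP+s*U-RU@(np.array(hole)+[0,0,7]),RU)
E
cat > hp.py <<'E'
from h import *
import sys
# pixel -> tool frame on plane z=zt, at saved shot
z=np.load('/tmp/'+sys.argv[1]+'.npz');u,v,zt=map(float,sys.argv[2:5])
K,Rc,t,p0,R0=(z[k] for k in('camera_matrix','R','t','p0','R0'));C=-Rc.T@t
o=R0.T@(C-p0);dr=R0.T@Rc.T@np.linalg.inv(K)@[u,v,1];X=o+(zt-o[2])/dr[2]*dr;print(X.round(2))
E
python3 hp.py h1 318.7 276.3 -27.6; python3 hp.py h1 318.7 275 -27.6
python3 - <<'E'
from h import *
onrod([1.3,1.36,-27.6],8)
E
```

```text
[  1.05   1.47 -27.6 ]
[  1.75   1.47 -27.6 ]
shift [-2.6 -2.1 80.7] rotvec [ 0.0004 -0.002   0.0004] |d| 81.0 rows>= 1.6
```

```bash
python3 -m crank '[[30,-2.6,-2.1,20,0,-0.002,0],[30,-2.6,-2.1,50,0,-0.002,0],[30,-2.6,-2.1,72,0,-0.002,0],[30,-2.6,-2.1,80.5,0,-0.002,0],[30,-2.6,-2.1,80.5,0,-0.002,0]]' ; python3 held.py h2 20; python3 - <<'E'
from h import *
onrod([1.2,1.42,-27.6],8)
import cv2;p=cv2.imread('pics/h2.png')[220:320,250:390];cv2.imwrite('pics/h2c.png',cv2.resize(p,None,fx=5,fy=5,interpolation=cv2.INTER_CUBIC))
E
```

```text
clock: 5.4
eef_pos: [570.5, 185.1, 164.5]
eef_rot: [-3.104, 0.48, -2.879]
wrist_force: [-0.2, 0.2, -0.6]
finger_gap: 39.6
finger_force: 45.0
plane tilt [ 0.01  -0.001] z at centre -27.55 4508
outer ((0.9142661094665527, 0.09534072875976562), 22.651382446289062)
hole px 318.5 273.9 406 tool [  2.3    1.38 -27.55]
shift [0.5 0.1 0.3] rotvec [0.0003 0.0007 0.0007] |d| 1.0 rows>= 0.0
```

View pics/h2c.png

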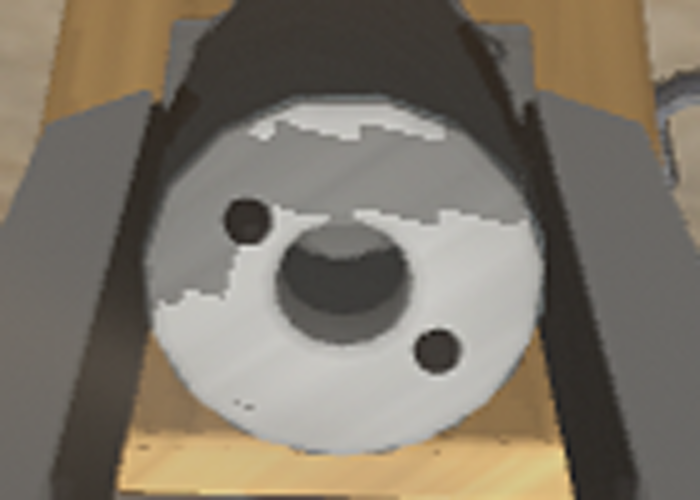

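Hole at about (318.5,276.5), with a pale patch at its upper edge where the rod tip should show. Descending gently.

```bash
python3 -m crank '[[30,0.5,0.1,2,0,0,0],[30,0.5,0.1,4,0,0,0],[30,0.5,0.1,6,0,0,0],[30,0.5,0.1,7,0,0,0],[30,0.5,0.1,7.5,0,0,0],[30,0.5,0.1,8,0,0,0],[30,0.5,0.1,8.5,0,0,0]]'; python3 -m crank '[[30,0,0,0.5,0,0,0],[30,0,0,1,0,0,0],[30,0,0,1,0,0,0]]';  python3 - <<'E'
from h import *
p,R,s=tool();print(R.T@s['wrist_force']);onrod([1.2,1.42,-27.6],-2)
E
```

```text
clock: 6.15
eef_pos: [574.4, 185.4, 158.0]
eef_rot: [-3.104, 0.483, -2.879]
wrist_force: [-0.2, -0.4, -0.9]
finger_gap: 39.6
finger_force: 45.0
clock: 6.45
eef_pos: [574.9, 185.5, 157.0]
eef_rot: [-3.104, 0.483, -2.879]
wrist_force: [-0.6, -1.0, 0.0]
finger_gap: 39.8
finger_force: 45.0
[ 0.74648561 -0.81243066 -0.40250558]
shift [0.1 0.4 0.7] rotvec [-0.0001  0.0016  0.0001] |d| 1.0 rows>= 0.0
```

```bash
for i in 1 2; do python3 -m crank '[[30,0,0,0.7,0,0,0],[30,0,0,1.4,0,0,0],[30,0,0,2,0,0,0],[30,0,0,2,0,0,0]]' | grep -E 'eef_pos|wrist'; done;  python3 - <<'E'
from h import *
p,R,s=tool();print(R.T@s['wrist_force'],s['moment']);onrod([1.2,1.42,-27.6],-6)
E
```

```text
eef_pos: [575.8, 185.6, 155.2]
wrist_force: [0.6, 0.2, -1.4]
eef_pos: [576.7, 185.8, 153.5]
wrist_force: [-0.3, 0.4, 0.0]
[ 0.19167229  0.44584557 -0.15361409] [-0.0164953   0.27255451  0.05861657]
shift [0.  0.4 0.7] rotvec [-0.0001  0.0016  0.0001] |d| 1.0 rows>= 0.0
```

```bash
for i in 1 2; do python3 -m crank '[[30,0,0.1,2,0,0,0],[30,0,0.1,4,0,0,0],[30,0,0.1,6,0,0,0],[30,0,0.1,8,0,0,0],[30,0,0.1,10,0,0,0],[30,0,0.1,10,0,0,0]]' | grep -E 'eef_pos|wrist'; done;  python3 - <<'E'
from h import *
p,R,s=tool();print(R.T@s['wrist_force'],s['moment']);onrod([1.2,1.42,-27.6],-38)
E
```

```text
eef_pos: [581.2, 186.7, 144.4]
wrist_force: [-0.7, 1.0, -1.0]
eef_pos: [585.8, 187.7, 135.5]
wrist_force: [-0.1, -0.7, -1.2]
[ 0.81419803 -0.56514904  1.003922  ] [-0.07873895  0.27712199  0.01150045]
shift [-0.   0.3 12.5] rotvec [-0.0001  0.0013  0.0001] |d| 13.0 rows>= 0.3
```

```bash
python3 -m crank '[[30,0,0.1,2,0,0,0],[30,0,0.1,4,0,0,0],[30,0,0.1,6,0,0,0],[30,0,0.1,8,0,0,0],[30,0,0.1,9.5,0,0,0],[30,0,0.1,10.5,0,0,0],[30,0,0.1,10.5,0,0,0]]' | grep -E 'eef_pos|wrist'; for i in 1 2; do python3 -m crank '[[30,0,0,0.3,0,0,0],[30,0,0,0.6,0,0,0],[30,0,0,0.9,0,0,0],[30,0,0,0.9,0,0,0]]' | grep -E 'eef_pos|wrist'; done;  python3 - <<'E'
from h import *
p,R,s=tool();print(R.T@s['wrist_force'],s['moment']);onrod([1.2,1.42,-27.6],-38)
E
```

```text
eef_pos: [590.6, 188.7, 126.4]
wrist_force: [0.4, -0.6, -0.8]
eef_pos: [591.0, 188.8, 125.8]
wrist_force: [0.5, -0.4, -0.7]
eef_pos: [591.4, 188.8, 124.9]
wrist_force: [0.9, 0.1, -0.4]
[-0.58987182 -0.09249952  0.72203422] [ 4.54612969e-05  2.92839809e-01 -2.07389612e-02]
shift [0.1 0.1 0.5] rotvec [-0.0001  0.0017  0.0001] |d| 0.0 rows>= 0.0
```

```bash
for i in 1 2 3 4; do python3 -m crank '[[30,0,0,0.3,0,0,0],[30,0,0,0.3,0,0,0]]' | grep -E 'eef_pos|wrist'; done
```

```text
eef_pos: [591.6, 188.9, 124.7]
wrist_force: [-0.1, -0.4, -1.1]
eef_pos: [591.7, 188.9, 124.4]
wrist_force: [-0.6, 0.0, -1.0]
eef_pos: [591.8, 188.9, 124.3]
wrist_force: [-4.0, -1.0, 2.2]
eef_pos: [591.9, 188.9, 124.3]
wrist_force: [-7.1, -1.9, 6.5]
```

```bash
python3 -m crank '[[30,0,0,0.1,0,0,0],[30,0,0,0.1,0,0,0],[30,0,0,0.1,0,0,0],[30,0,0,0.1,0,0,0],[30,0,0,0.1,0,0,0]]' | grep -E 'eef_pos|wrist|clock|gap';  python3 - <<'E'
from h import *
p,R,s=tool();print(R.T@s['wrist_force'],s['moment']);onrod([1.2,1.42,-27.6],-38)
E
```

```text
clock: 11.25
eef_pos: [592.0, 189.0, 124.3]
wrist_force: [-9.0, -2.1, 7.0]
finger_gap: 39.8
[  4.90810338  -0.0738175  -10.52533565] [-0.22548374  0.8714989  -0.06947697]
shift [ 0.3  0.1 -0.3] rotvec [-0.0001  0.002   0.0001] |d| 0.0 rows>= 0.0
```

```bash
python3 -m crank '[[30,0.3,0,0,0,0,0],[30,0.3,0,0.1,0,0,0],[30,0.3,0,0.1,0,0,0],[30,0.3,0,0.1,0,0,0]]' | grep -E 'eef_pos|wrist|clock|gap'; python3 -m crank '[[50,0,0,0,0,0,0],[70,0,0,0,0,0,0],[90,0,0,0,0,0,0],[100,0,0,0,0,0,0],[100,0,0,0,0,0,0],[100,0,0,0,0,0,0]]' | grep -E 'eef_pos|wrist|clock|gap'; python3 -m crank '[[100,0,0,-10,0,0,0],[100,0,0,-40,0,0,0],[100,0,0,-75,0,0,0],[100,0,0,-75,0,0,0],[100,0,0,-75,0,0,0]]';  python3 - <<'E'
from h import *
shot('wrist','h3.png')
goto(np.array([446.6,-22.7,80]),RD)
E
```

```text
clock: 11.65
eef_pos: [591.9, 188.9, 124.3]
wrist_force: [-6.3, -1.0, 8.5]
finger_gap: 39.8
clock: 12.25
eef_pos: [591.8, 188.9, 123.6]
wrist_force: [-0.4, -0.1, 0.4]
finger_gap: 83.5
clock: 12.75
eef_pos: [557.4, 182.7, 191.0]
eef_rot: [-3.104, 0.485, -2.879]
wrist_force: [0.1, 0.9, -0.8]
finger_gap: 94.3
finger_force: 0.0
shift [ 192.9 -168.6   29.2] rotvec [-0.0368  0.4834 -0.0089] |d| 258.0 rows>= 5.2
```

View pics/h3.png

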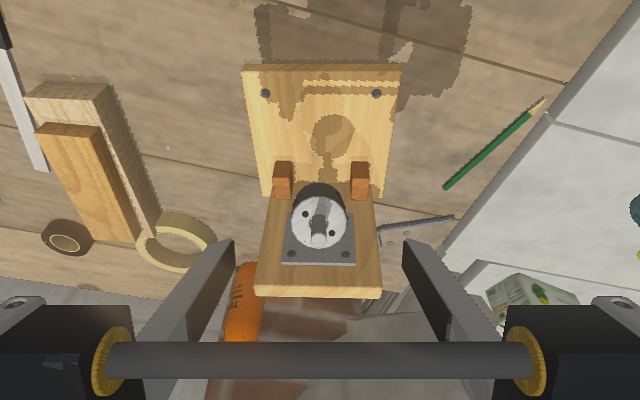

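Small saw sits square on the collar at (320,222), rod standing through it. Next: the middle saw.

```bash
python3 -m crank '[[100,45,-10,-15,-0.004,0.06,-0.001],[100,85,-40,-15,-0.01,0.16,-0.003],[100,120,-75,-10,-0.02,0.28,-0.005],[100,155,-110,0,-0.028,0.38,-0.007],[100,180,-145,15,-0.034,0.45,-0.008],[100,193,-168.6,29,-0.0368,0.4834,-0.0089],[100,193,-168.6,29,-0.0368,0.4834,-0.0089],[100,193,-168.6,29,-0.0368,0.4834,-0.0089]]'; python3 saw.py s3
```

```text
clock: 13.6
eef_pos: [446.2, -22.8, 79.3]
eef_rot: [3.141, -0.002, -2.881]
wrist_force: [0.3, -0.3, 0.4]
finger_gap: 93.7
finger_force: 0.0
tcp [446.2 -22.8  79.3] centre 444.4 -21.0 rad 26.6 top z 41.3
shift [ 1.6  1.8 67. ] rotvec [ 0.0004 -0.0004 -0.0001] |d| 67.0 rows>= 1.3
```

```bash
python3 -m crank '[[100,1.6,0.4,20,0,0,0],[100,1.6,0.4,45,0,0,0],[100,1.6,0.4,60,0,0,0],[100,1.6,0.4,66.5,0,0,0],[60,1.6,0.4,66.5,0,0,0],[40,1.6,0.4,66.5,0,0,0],[40,1.6,0.4,66.5,0,0,0],[40,1.6,0.4,66.5,0,0,0],[40,1.6,0.4,66.5,0,0,0],[40,1.6,0.4,66.5,0,0,0]]' 45;python3 -m crank '[[40,0,0,0,0,0,0],[40,0,0,0,0,0,0]]' | grep -E 'pos|finger|force'; python3 -m crank '[[40,0,0,-5,0,0,0],[40,0,0,-40,0,0,0],[40,0,0,-80,0,0,0],[40,0,0,-120,0,0,0]]'; python3 - <<'E'
from h import *
goto(TIP+70*U,RU)
E
```

```text
clock: 14.65
eef_pos: [445.0, -22.8, 14.0]
eef_rot: [-3.141, 0.0, -2.88]
wrist_force: [-0.7, 0.6, 3.7]
finger_gap: 52.4
finger_force: 45.0
eef_pos: [445.0, -22.8, 14.0]
wrist_force: [-2.0, 1.1, 5.7]
finger_gap: 52.5
finger_force: 45.0
clock: 15.25
eef_pos: [444.4, -22.7, 135.2]
eef_rot: [3.141, -0.001, -2.88]
wrist_force: [1.1, -0.3, -1.3]
finger_gap: 52.1
finger_force: 45.0
shift [-136.3  172.6 -102.6] rotvec [ 0.037  -0.4825  0.009 ] |d| 243.0 rows>= 4.9
```

```bash
python3 -m crank '[[40,-15,25,-40,0.004,-0.06,0.001],[40,-35,60,-70,0.01,-0.16,0.003],[40,-60,95,-90,0.018,-0.28,0.005],[40,-90,130,-98,0.026,-0.38,0.007],[40,-118,158,-102,0.033,-0.45,0.008],[40,-136.3,172.6,-102.6,0.037,-0.4825,0.009],[40,-136.3,172.6,-102.6,0.037,-0.4825,0.009],[40,-136.3,172.6,-102.6,0.037,-0.4825,0.009]]'; python3 held.py h4 26.5;  python3 - <<'E'
from h import *
onrod([1.2,1.42,-27.6],8)
import cv2;p=cv2.imread('pics/h4.png')[220:340,240:400];cv2.imwrite('pics/h4c.png',cv2.resize(p,None,fx=5,fy=5,interpolation=cv2.INTER_CUBIC))
E
```

```text
clock: 16.05
eef_pos: [531.3, 179.2, 235.9]
eef_rot: [-3.104, 0.481, -2.879]
wrist_force: [0.0, -0.2, -0.9]
finger_gap: 52.2
finger_force: 45.0
plane tilt [ 0.007 -0.   ] z at centre -27.41 8061
outer ((0.9563469886779785, 0.018423212692141533), 29.165925979614258)
hole px 318.4 274.9 416 tool [  1.71   1.36 -27.41]
shift [-2.1 -0.8 81.2] rotvec [-0.0004 -0.0004  0.0001] |d| 81.0 rows>= 1.6
```

View pics/h4c.png

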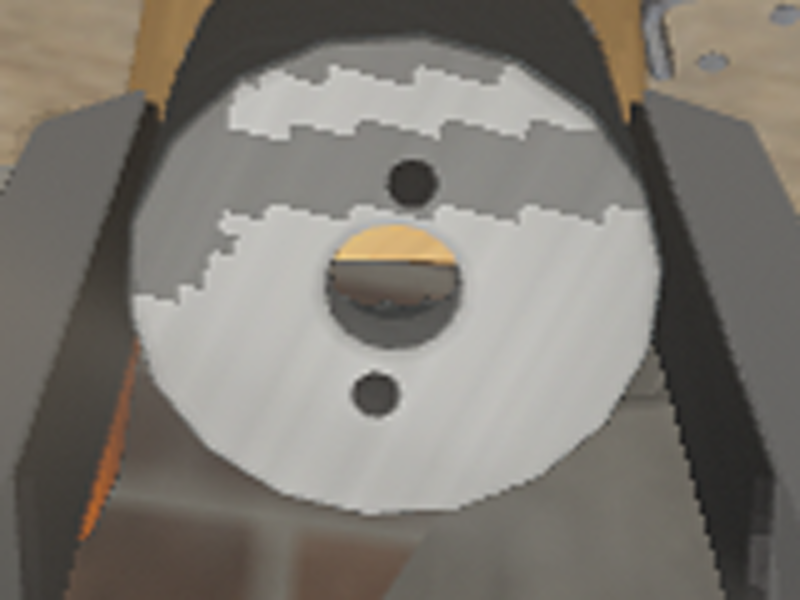

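Middle saw held square; hub hole at about (318.7,277.3), marginally lower than with the small one.

```bash
python3 -m crank '[[40,-1.7,-0.8,20,0,0,0],[40,-1.7,-0.8,50,0,0,0],[40,-1.7,-0.8,70,0,0,0],[40,-1.7,-0.8,76,0,0,0],[40,-1.7,-0.8,80,0,0,0],[40,-1.7,-0.8,80,0,0,0]]' | grep -E 'pos|wrist'; python3 - <<'E'
from h import *
onrod([.8,1.42,-27.4],0)
E
```

```text
eef_pos: [570.1, 185.2, 166.8]
wrist_force: [-0.4, 0.4, -1.3]
shift [ 0.9 -0.   9.4] rotvec [-0.0006  0.0012 -0.0004] |d| 9.0 rows>= 0.2
```

```bash
python3 -m crank '[[40,0.5,0,2,0,0,0],[40,0.9,0,4,0,0,0],[40,0.9,0,6,0,0,0],[40,0.9,0,7.5,0,0,0],[40,0.9,0,8.5,0,0,0],[40,0.9,0,8.5,0,0,0]]' | grep -E 'pos|wrist'; for i in 1 2 3 4; do python3 -m crank '[[40,0,0,0.6,0,0,0],[40,0,0,1.2,0,0,0],[40,0,0,1.2,0,0,0]]' | grep -E 'pos|wrist'; done; python3 - <<'E'
from h import *
p,R,s=tool();print(R.T@s['wrist_force']);onrod([.8,1.42,-27.4],-31)
E
```

```text
eef_pos: [573.2, 186.1, 158.2]
wrist_force: [-0.1, 0.1, -1.2]
eef_pos: [573.7, 186.2, 157.2]
wrist_force: [0.0, 0.1, -1.4]
eef_pos: [574.3, 186.2, 156.1]
wrist_force: [-0.6, 0.3, -0.5]
eef_pos: [574.9, 186.4, 155.1]
wrist_force: [-0.4, 0.3, -0.6]
eef_pos: [575.4, 186.4, 154.0]
wrist_force: [0.6, 1.4, -0.4]
[-0.65259718  1.17269118  0.77463306]
shift [-0.3 -0.4 26.5] rotvec [-0.0003  0.0007  0.0001] |d| 27.0 rows>= 0.5
```

```bash
for i in 1 2; do python3 -m crank '[[40,0,0,2,0,0,0],[40,0,-0.1,4,0,0,0],[40,-0.1,-0.1,6,0,0,0],[40,-0.1,-0.2,8,0,0,0],[40,-0.1,-0.2,10,0,0,0],[40,-0.1,-0.2,11,0,0,0],[40,-0.1,-0.2,11,0,0,0]]' | grep -E 'pos|wrist'; done; python3 - <<'E'
from h import *
p,R,s=tool();print(R.T@s['wrist_force']);onrod([.8,1.42,-27.4],-31)
E
```

```text
eef_pos: [580.5, 187.2, 144.2]
wrist_force: [0.6, 0.1, -0.9]
eef_pos: [585.7, 187.9, 134.6]
wrist_force: [-0.4, 0.7, -1.3]
[0.84395419 0.79950735 1.02281997]
shift [-0.1 -0.   4.5] rotvec [-0.0003  0.0006  0.0001] |d| 4.0 rows>= 0.1
```

```bash
python3 -m crank '[[40,0,0,1,0,0,0],[40,0,0,2,0,0,0],[40,0,0,3,0,0,0],[40,0,0,3.4,0,0,0],[40,0,0,3.4,0,0,0]]' | grep -E 'pos|wrist'; for i in 1 2 3 4 5 6; do python3 -m crank '[[40,0,0,0.3,0,0,0],[40,0,0,0.3,0,0,0]]' | grep -E 'pos|wrist'; done
```

```text
eef_pos: [587.3, 188.2, 131.6]
wrist_force: [-0.0, 0.3, -1.0]
eef_pos: [587.4, 188.3, 131.5]
wrist_force: [0.4, 0.3, -0.3]
eef_pos: [587.6, 188.3, 131.2]
wrist_force: [0.6, 0.3, -0.6]
eef_pos: [587.7, 188.3, 130.9]
wrist_force: [-0.4, 0.2, -1.0]
eef_pos: [587.8, 188.3, 130.6]
wrist_force: [0.1, -0.2, -0.7]
eef_pos: [587.9, 188.3, 130.5]
wrist_force: [-1.6, -0.4, 0.6]
eef_pos: [588.1, 188.4, 130.4]
wrist_force: [-5.2, -2.2, 4.8]
```

```bash
python3 -m crank '[[40,0.1,0,0.3,0,0,0],[40,0.1,0,0.3,0,0,0],[40,0.1,0,0.3,0,0,0],[40,0.1,0,0.3,0,0,0],[40,0.1,0,0.3,0,0,0],[40,0.1,0,0.3,0,0,0]]' | grep -E 'pos|wrist|clock|gap'; python3 - <<'E'
from h import *
p,R,s=tool();print(R.T@s['wrist_force'])
E
```

```text
clock: 22.2
eef_pos: [588.1, 188.4, 130.4]
wrist_force: [-8.0, -2.0, 8.0]
finger_gap: 52.4
[  3.63703937  -0.27789395 -10.88412965]
```

Pressed home at about 11 N. Release, back off, and go to the large saw.

```bash
python3 -m crank '[[60,0,0,0,0,0,0],[75,0,0,0,0,0,0],[90,0,0,0,0,0,0],[100,0,0,0,0,0,0],[100,0,0,0,0,0,0],[100,0,0,0,0,0,0]]' | grep -E 'wrist|gap'; python3 -m crank '[[100,0,0,-10,0,0,0],[100,0,0,-40,0,0,0],[100,0,0,-80,0,0,0],[100,0,0,-80,0,0,0],[100,0,0,-80,0,0,0]]' | grep -E 'pos|wrist|gap';  python3 - <<'E'
from h import *
p0,R0,_=tool();c=optics.calibration('wrist');p,d=shot('wrist','h5.png');P=(cloud('wrist',d,c)-BEND)@F
m=(d>0)&(abs(P[...,2]-62)<4)&(np.hypot(P[...,0]-2,P[...,1]-3)<33);q=P[m]
print('middle top: centre',cv2.minEnclosingCircle(np.ascontiguousarray(q[:,:2].astype(np.float32))),'z',np.median(q[:,2]),'tilt',np.linalg.lstsq(np.c_[q[:,:2],np.ones(len(q))],q[:,2],rcond=None)[0].round(3))
goto(np.array([442.5,144,80]),RD)
E
```

```text
wrist_force: [-0.2, -0.0, 0.0]
finger_gap: 92.2
eef_pos: [551.6, 181.8, 201.9]
wrist_force: [-0.8, -1.5, -0.5]
finger_gap: 94.1
middle top: centre ((2.1983261108398438, 3.8198108673095703), 26.521005630493164) z 61.47850674625932 tilt [-3.5000e-02 -3.7000e-02  6.1598e+01]
shift [157.8  -6.1  53.8] rotvec [-0.037   0.4827 -0.009 ] |d| 167.0 rows>= 3.3
```

```bash
python3 -m crank '[[100,40,-1,-10,-0.004,0.06,-0.001],[100,80,-3,0,-0.012,0.18,-0.003],[100,115,-4,20,-0.022,0.31,-0.006],[100,145,-6,40,-0.032,0.42,-0.008],[100,157.8,-6.1,53.8,-0.037,0.4827,-0.009],[100,157.8,-6.1,53.8,-0.037,0.4827,-0.009],[100,157.8,-6.1,53.8,-0.037,0.4827,-0.009]]' | grep -E 'pos|clock'; python3 saw.py s4
```

```text
clock: 24.05
eef_pos: [442.8, 144.1, 79.7]
tcp [442.8 144.1  79.7] centre 440.5 146.5 rad 33.1 top z 41.4
shift [ 1.8  2.9 67.3] rotvec [-0.0002  0.0014 -0.    ] |d| 67.0 rows>= 1.3
```

```bash
python3 -m crank '[[100,1.8,1.5,20,0,0.001,0],[100,1.8,1.5,45,0,0.001,0],[100,1.8,1.5,60,0,0.001,0],[100,1.8,1.5,66,0,0.001,0],[75,1.8,1.5,66,0,0.001,0],[55,1.8,1.5,66,0,0.001,0],[55,1.8,1.5,66,0,0.001,0],[55,1.8,1.5,66,0,0.001,0],[55,1.8,1.5,66,0,0.001,0],[55,1.8,1.5,66,0,0.001,0]]' 45;python3 -m crank '[[55,0,0,0,0,0,0]]' | grep -E 'pos|finger|force'; python3 -m crank '[[55,0,0,-5,0,0,0],[55,0,0,-40,0,0,0],[55,0,0,-80,0,0,0],[55,0,0,-120,0,0,0]]'; python3 - <<'E'
from h import *
goto(TIP+70*U,RU)
E
```

```text
clock: 25.1
eef_pos: [441.0, 145.1, 14.7]
eef_rot: [-3.141, -0.0, -2.879]
wrist_force: [-1.9, -0.8, 7.3]
finger_gap: 66.2
finger_force: 45.0
eef_pos: [441.0, 145.1, 14.7]
wrist_force: [-1.5, -0.1, 7.0]
finger_gap: 66.4
finger_force: 45.0
clock: 25.6
eef_pos: [440.1, 145.0, 135.6]
eef_rot: [3.142, -0.002, -2.88]
wrist_force: [1.0, -0.0, -3.1]
finger_gap: 66.0
finger_force: 45.0
shift [ -96.8    9.6 -102.4] rotvec [ 0.0367 -0.4836  0.009 ] |d| 141.0 rows>= 3.2
```

```bash
python3 -m crank '[[55,-5,2,-40,0.004,-0.06,0.001],[55,-20,4,-72,0.012,-0.17,0.003],[55,-50,6,-92,0.022,-0.3,0.006],[55,-80,8,-100,0.032,-0.42,0.008],[55,-96.8,9.6,-102.4,0.0367,-0.4836,0.009],[55,-96.8,9.6,-102.4,0.0367,-0.4836,0.009],[55,-96.8,9.6,-102.4,0.0367,-0.4836,0.009]]'; python3 held.py h6 33;  python3 - <<'E'
from h import *
onrod([1.2,1.42,-27.6],8)
import cv2;p=cv2.imread('pics/h6.png')[220:340,240:400];cv2.imwrite('pics/h6c.png',cv2.resize(p,None,fx=5,fy=5,interpolation=cv2.INTER_CUBIC))
E
```

```text
clock: 26.3
eef_pos: [531.0, 179.2, 235.9]
eef_rot: [-3.104, 0.479, -2.879]
wrist_force: [-0.1, 0.7, -2.0]
finger_gap: 66.0
finger_force: 45.0
plane tilt [ 0.003 -0.001] z at centre -26.7 12515
outer ((0.5983940362930298, -0.011267503723502159), 35.8349609375)
hole px 318.4 274.4 434 tool [  1.6    1.33 -26.7 ]
shift [-2.3 -1.4 81.2] rotvec [ 0.     -0.0017  0.    ] |d| 81.0 rows>= 1.6
```

View pics/h6c.png

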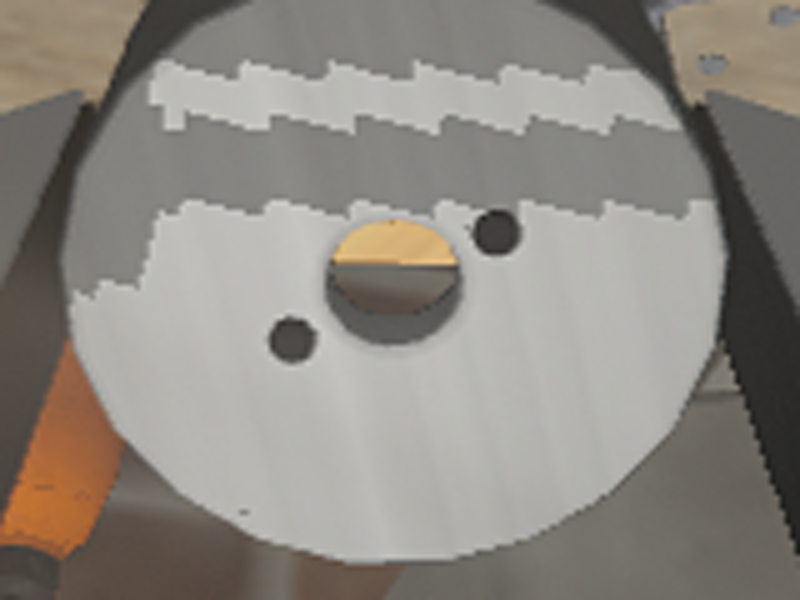

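Large saw held square; hole at about (318.7,276.6), same offset as the middle one.

```bash
python3 -m crank '[[55,-1.9,-1.4,20,0,-0.0015,0],[55,-1.9,-1.4,50,0,-0.0015,0],[55,-1.9,-1.4,70,0,-0.0015,0],[55,-1.9,-1.4,76,0,-0.0015,0],[55,-1.9,-1.4,79,0,-0.0015,0],[55,-1.9,-1.4,79,0,-0.0015,0]]' | grep -E 'pos|wrist'; python3 - <<'E'
from h import *
onrod([.8,1.42,-26.7],0)
E
```

```text
eef_pos: [569.8, 185.1, 167.8]
wrist_force: [-0.0, 0.1, -2.9]
shift [ 1.1 -0.   9.7] rotvec [-0.      0.0023 -0.0001] |d| 10.0 rows>= 0.2
```

```bash
python3 -m crank '[[55,0.6,0,2,0,0.001,0],[55,1.1,0,4,0,0.002,0],[55,1.1,0,6,0,0.002,0],[55,1.1,0,8,0,0.002,0],[55,1.1,0,9,0,0.002,0],[55,1.1,0,9,0,0.002,0]]' | grep -E 'pos|wrist'; for i in 1 2 3 4; do python3 -m crank '[[55,0,0,0.6,0,0,0],[55,0,0,1.2,0,0,0],[55,0,0,1.2,0,0,0]]' | grep -E 'pos|wrist'; done; python3 - <<'E'
from h import *
p,R,s=tool();print(R.T@s['wrist_force']);onrod([.8,1.42,-26.7],-24)
E
```

```text
eef_pos: [573.1, 185.6, 158.7]
wrist_force: [-0.7, -1.3, -2.7]
eef_pos: [573.6, 185.8, 157.7]
wrist_force: [-0.0, 0.1, -1.4]
eef_pos: [574.1, 185.9, 156.6]
wrist_force: [0.1, 0.3, -2.1]
eef_pos: [574.7, 186.0, 155.5]
wrist_force: [-0.6, -0.2, -2.3]
eef_pos: [575.2, 186.0, 154.5]
wrist_force: [-0.2, -0.2, -2.3]
[ 1.28589373 -0.03852571  1.9098333 ]
shift [-0.3 -0.1 19.3] rotvec [-0.      0.0001 -0.    ] |d| 19.0 rows>= 0.4
```

```bash
python3 -m crank '[[55,0,0,2,0,0,0],[55,0,0,4,0,0,0],[55,-0.1,0,6,0,0,0],[55,-0.1,0,8,0,0,0],[55,-0.2,0,9,0,0,0],[55,-0.2,0,9,0,0,0]]' | grep -E 'pos|wrist'; python3 -m crank '[[55,0,0,2,0,0,0],[55,0,0,4,0,0,0],[55,0,0,6,0,0,0],[55,-0.1,0,7,0,0,0],[55,-0.1,0,8,0,0,0],[55,-0.1,0,8,0,0,0]]' | grep -E 'pos|wrist'; for i in 1 2 3 4; do python3 -m crank '[[55,0,0,0.3,0,0,0],[55,0,0,0.3,0,0,0]]' | grep -E 'pos|wrist'; done
```

```text
eef_pos: [579.5, 186.8, 146.5]
wrist_force: [0.5, 0.8, -1.8]
eef_pos: [583.3, 187.6, 139.5]
wrist_force: [0.1, 0.8, -1.6]
eef_pos: [583.4, 187.6, 139.4]
wrist_force: [-0.2, -0.0, -1.6]
eef_pos: [583.6, 187.6, 139.1]
wrist_force: [-0.2, 0.0, -1.7]
eef_pos: [583.7, 187.6, 138.8]
wrist_force: [-0.8, -0.5, -1.9]
eef_pos: [583.8, 187.7, 138.5]
wrist_force: [-0.7, -0.2, -1.9]
```

```bash
for i in 1 2 3 4 5 6; do python3 -m crank '[[55,0,0,0.3,0,0,0],[55,0,0,0.3,0,0,0]]' | grep -E 'pos|wrist'; done
```

```text
eef_pos: [584.0, 187.7, 138.3]
wrist_force: [0.3, -0.1, -1.9]
eef_pos: [584.1, 187.7, 138.0]
wrist_force: [-0.4, -0.2, -1.4]
eef_pos: [584.2, 187.7, 137.7]
wrist_force: [-0.0, 0.2, -2.2]
eef_pos: [584.4, 187.8, 137.5]
wrist_force: [-0.5, -0.6, -2.2]
eef_pos: [584.5, 187.8, 137.4]
wrist_force: [-2.1, -1.8, 0.7]
eef_pos: [584.6, 187.8, 137.4]
wrist_force: [-5.4, -2.3, 4.9]
```

```bash
python3 -m crank '[[55,0.1,0,0.2,0,0,0],[55,0.1,0,0.25,0,0,0],[55,0.1,0,0.25,0,0,0],[55,0.1,0,0.25,0,0,0],[55,0.1,0,0.25,0,0,0],[55,0.1,0,0.25,0,0,0]]' | grep -E 'pos|wrist|clock|gap'; python3 - <<'E'
from h import *
p,R,s=tool();print(R.T@s['wrist_force'])
E
```

```text
clock: 32.55
eef_pos: [584.7, 187.8, 137.3]
wrist_force: [-7.6, -1.7, 7.0]
finger_gap: 66.0
[ 3.64728755e+00  8.10550811e-03 -9.78986153e+00]
```

```bash
python3 -m crank '[[80,0,0,0,0,0,0],[90,0,0,0,0,0,0],[100,0,0,0,0,0,0],[100,0,0,0,0,0,0],[100,0,0,0,0,0,0]]' | grep -E 'wrist|gap'; python3 -m crank '[[100,0,0,-10,0,0,0],[100,0,0,-40,0,0,0],[100,0,0,-80,0,0,0],[100,0,0,-90,0,0,0],[100,0,0,-90,0,0,0],[100,0,0,-90,0,0,0]]' | grep -E 'pos|wrist|gap';  python3 - <<'E'
from h import *
p0,R0,_=tool();c=optics.calibration('wrist');p,d=shot('wrist','h7.png');P=(cloud('wrist',d,c)-BEND)@F
m=(d>0)&(abs(P[...,2]-69)<4)&(np.hypot(P[...,0]-2,P[...,1]-3)<40);q=P[m]
print('large top: centre',cv2.minEnclosingCircle(np.ascontiguousarray(q[:,:2].astype(np.float32))),'z',np.median(q[:,2]),'tilt',np.linalg.lstsq(np.c_[q[:,:2],np.ones(len(q))],q[:,2],rcond=None)[0].round(3))
cv2.imwrite('pics/h7.png',p[:,:,::-1])
E
```

```text
wrist_force: [-0.3, 0.7, -0.5]
finger_gap: 93.9
eef_pos: [543.5, 180.2, 215.7]
wrist_force: [-0.5, -0.5, -0.5]
finger_gap: 94.1
large top: centre ((2.5544588565826416, 3.9850640296936035), 32.962215423583984) z 68.48800568433794 tilt [-3.6000e-02 -3.6000e-02  6.8636e+01]
```

View pics/h7.png

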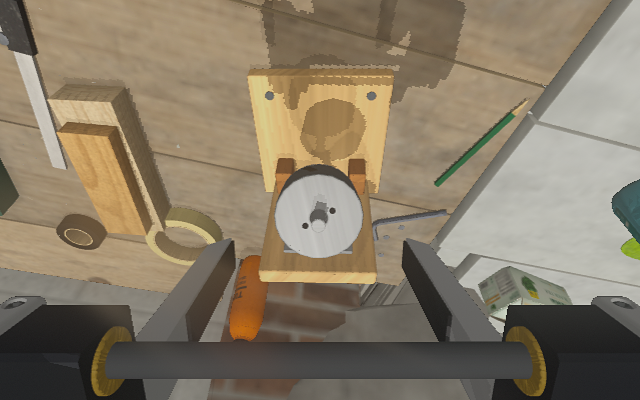

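The large saw sits square over the nest at (319,212), with the rod tip standing through its hole and the bystanders where they were. Its top face is 7 mm above where the middle one's was, with the same tilt as the rod.

```bash
python3 -c "
from cell import manip; print(manip.sign_off())"
```

```text
the job is handed in; nothing more can be done
None
```

All three saws are nested on the rod, each pressed home with about 10 N and released, and the job was handed in at about 33.7 s; the sign-off gave no verdict.

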